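Close and lock the mould press

ROBOT

A 6-joint arm with a two-finger parallel gripper is mounted at the origin on a cart in front of the work surface, level with it; the furniture and walls round the work are solid. World frame = base frame: x ahead of the robot, y to its left, z up, the work surface at z = 0. Lengths are in m, angles in rad, forces in N, time in s.
With the tool pointing down it reaches from about 0.4 to 0.925 m from the base axis. Payload 12.5 kg.
Tool frame: the origin (TCP) lies on the centre line of the jaws, within the pads' length; the fingertips stand tip_extent ahead of it and the grasp point (between the pads) lies 2 mm behind it (tip_extent is the distance from the TCP to the fingertips, in m); z points along the fingers, y is the line along which they close (so a half turn about z gives the same grasp; the last joint's range is limited). The gripper opens to 95 mm and grips with 3 to 60 N. Pads are 20 mm wide; open, the fingers measure 119 mm over their backs; the gripper's body (75 mm by 180 mm) begins 59 mm behind the grasp point.
Start: joints at [1.037, 0.491, 1.559, -0, 1.092, -0.106], TCP at [0.259, 0.569, 0.232] pointing down, gripper open.
Joint ranges: [-3.1, 3.1], [-0.84, 2.19], [0.05, 2.79], [-1.13, 4.28], [0.06, 2.93], [-2.69, 2.69]. Speed limits (rad/s): [2.22, 2.22, 2.79, 3.14, 3.14, 3.14].

INTERFACE

Orientations are given as a rotation vector (axis times angle).
In Python, from station import * gives the robot as it stands. The module is installed in compiled form; this text tells all that it offers.
- The arm moves only by the tool carry_out, never from a script. Its argument "deltas" is a list of rows, each a list of 3 entries, a list of its own where there are three numbers: the shift along the tool's x, y, z in mm, then the turn, a rotation vector about the tool's x, y, z in degrees, then the finger opening in mm, from 0 to 95.1. A call has exactly 8 rows; each row shifts and turns the commanded pose from where the row before left it, along the tool's axes as they then stand; what a row does not reach is not made up. A row lasts 1/12 s, in which the tool goes at most 41.7 mm and 7.16 degrees, less where a joint would pass 70% of its speed; a pose out of reach is approached as far as the arm can. A call with a gripper value outside its range is refused whole. The fingers move at their own pace and stop on an object; "squeeze" is the grip in N (left out, the last holds). Time passes only in rows, so rows that do not move let the fingers close, or fill a call up. It gives the time, the measured TCP pose, the force, the opening and the grip force at its end, in the units of the state.
- read_state(): the state, without advancing time (a new reading comes with each control period).
- get_image(name): name is "scene" or "top" or "wrist"; returns a dict with "img" (480x640x3 uint8, red, green, blue), "intrinsics" (3x3 intrinsics, pixels), "R" (3x3) and "t" (3): a world point X has camera coordinates R X + t. Camera axes: x right, y down, z forward; pixel columns grow to the right and rows downward; lengths in m; the calibration is good to about 2 mm. A picture is of the moment at which its call begins. There is no depth.
- close_job(): hands the job in; it is judged then, once.
The state is a dict: "time_s": time; "joints": joint angles; "qvel": joint speeds; "tau": joint torques, N m; "tcp_pos": TCP position; "orientation": TCP orientation; "contact_force": force on the tool from outside, world axes, zero at the start; "moment": the same for the moment, N m; "gripper_width": finger opening in m; "grasp_force": force on a finger pad.
Only numpy, scipy, OpenCV 4.12 (cv2) and the standard library are available. Lean on these libraries where they do the work, as an engineer would, in place of code of your own. Each camera call takes 0.05 s, during which the arm holds its last target. There are 200 camera calls.

TASK

Close the little bench press on the mould: screw its foot down with the small top knob, clockwise, until it bears on the mould with a firm 70 N or so (45 to 95 N, never over 130 N, that would spoil the mould). Leave the larger lock ring under the knob alone while you do that; then turn only the ring clockwise until it is tight, without losing the pressure you set, let go, and do not knock the things lying around.

Things in the scene. Friction and masses are not known exactly. Their poses are not given: they have to be found in the camera images.
- knob_grip (a point): Axis of the small knurled steel knob on top of the press, at a good height to pinch it. A plain upright cylinder 28 mm across, from 18.5 mm below this point to 9 mm above it; it turns about the vertical and neither rises nor sinks. The top of the wider lock ring lies 21 mm below this point: fingers on the knob must end above that. Nothing stands higher than the knob.
- ring_grip (a point): Axis of the larger knurled steel lock ring, under the knob on the same vertical axis, at a good height to pinch it: 52 mm across, from 13 mm below to 7 mm above this point; neither rises nor sinks. The knob's top is 37 mm above this point, so the knob stands between fingers that pinch the ring from above. 26.5 mm below this point begins a boss 55 mm across, on the crosshead.
- ring_mark (a point): Small dark dot on the upper face of the lock ring, 21.5 mm from the axis; it goes round with the ring.
- press_knob (a joint): Angle of the small knob (rad), about 0 at the start, growing clockwise seen from above. Lowers the foot 1.5 mm per rad. Its steady drag is about 0.18 N m (at a standstill it may act either way on your hand); once the foot bears, each N of pressing shifts the moment by 0.0015 N m (70 N: 0.105 N m), and force grows by about 170 N per rad. It stays where it is let go, up to 110 N.
- lock_ring (a joint): Angle of the lock ring (rad), growing clockwise seen from above; starts slack, at 0 to 0.3. Drags with about 0.25 N m up to 1.0, where its collet begins to bite the knob's shaft; from there the torque rises by 0.45 N m per rad. Tight beyond 1.25 (about 0.36 N m); 1.35 to 1.6 is a good end, 1.8 the hard stop. When it is tight the knob cannot be turned.
- press_foot: Flat steel foot of the press, 54 x 78 x 9 mm, driven straight down by the knob through stiff disc springs; origin at the centre of its underside. Starts 0.5 to 3.1 mm above the mould, a loose aluminium frame of 48 x 73 x 25 mm on a steel table whose height is set differently each time and not measured: feel for contact at the knob.
- press: The whole press, heavy, fixed to the bench, 176 mm high with the knob: grey base 120 (x) x 150 (y) x 14 mm, two columns, and a crosshead 36 (x) x 148 (y) mm whose flat top is 110 mm above the base's underside (its end nuts stand 4 mm proud). Origin at the centre of its underside, on the knobs' axis.
- jump_ring_tin: Bystander: round aluminium screw tin, 76 mm across, 32 mm high, loose on the bench; origin at the centre of its underside. Leave it where it is.
- amber_bottle: Bystander: small brown bottle, 42 mm across, 76 mm high, loose on the bench; origin at the centre of its underside. Leave it where it is.
- brass_brush: Bystander: wooden-handled brass wire brush, 180 x 22 x 26 mm, loose on the bench; origin at the centre of its underside. Leave it where it is.
There are look-alikes about, which are no part of the job. Of the things shaped like the press, the grey one is meant.

How it is judged:
By the outcome, as a careful person would: the job done as asked, in the order asked, and still so for the second after the job is handed in, with the robot touching nothing.
It also fails if it takes over 67 s, if anything falls off the work surface, if the arm or the gripper's body presses on something with over 40 N, if the wrist force passes 120 N, or if a joint passes its speed limit or range.

## Working session

There is one attempt and no reset: what is moved stays moved. The work goes in short steps, Python scripts to look and compute and a tool call to move; the robot and the scene stay as the last step left them, time stands still between calls to the robot, and variables do not carry over. Pictures are saved under pics/ and viewed, at most 10 in all, crops included, and the job is handed in when it is done.

Besides the shell and the picture viewer there is one more tool, called after "Emit:" in YAML: its name, and indented under it one key for each argument. carry_out: Moves the arm, as the interface text tells. Its arguments: {"type":"object","properties":{"deltas":{"type":"array"},"squeeze":{"type":"number"}},"required":["deltas"]}

```bash
mkdir -p pics
python3 - <<'E'
from station import *
import cv2,numpy as np
s=read_state()
for k,v in s.items(): print(k,np.round(v,4) if not isinstance(v,str) else v)
for n in ("scene","top"):
    d=get_image(n); cv2.imwrite(f"pics/{n}0.png",d["img"][:,:,::-1])
    np.savez(n+"0.npz",**d)
    print(n,d["intrinsics"].tolist(),np.round(d["R"],4).tolist(),np.round(d["t"],4), -d["R"].T@d["t"])
try: print(tip_extent)
except Exception as e: print(e)
E
```

```text
time_s 0.0
joints [ 1.0374  0.4916  1.5595 -0.      1.0917 -0.1056]
qvel [-0.0011 -0.0001 -0.0003 -0.0019 -0.0005  0.0006]
tau [ 0.00000e+00 -6.12653e+01 -2.58182e+01  6.93000e-02  4.82000e-02
 -1.00000e-04]
tcp_pos [0.2592 0.5685 0.231 ]
orientation [-6.6680e-01 -3.0697e+00  1.8000e-03]
contact_force [ 0.6449  0.0198 -0.1575]
moment [-0.0488 -0.0002 -0.0682]
grasp_force 0.0
gripper_width 0.0951
scene [[486.87572571251167, 0.0, 311.01611567011423], [0.0, 486.87572571251167, 233.66880387407022], [0.0, 0.0, 1.0]] [[0.8078, -0.5893, -0.0151], [-0.4055, -0.5369, -0.7398], [0.4279, 0.6038, -0.6726]] [-0.4697  0.3087  0.7974] [ 0.16341073 -0.59246042  0.75760632]
top [[477.4958422636183, 0.0, 318.28557121335086], [0.0, 477.4958422636183, 243.4303571601302], [0.0, 0.0, 1.0]] [[0.0119, -0.9999, 0.0022], [-0.9781, -0.0121, -0.208], [0.208, 0.0004, -0.9781]] [-0.0494  0.589   0.9137] [ 0.38657085 -0.04257421  1.01631835]
0.017
```

View pics/scene0.png

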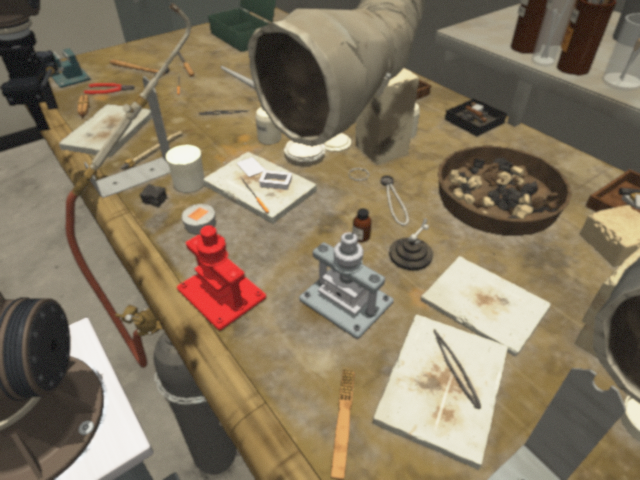

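View pics/top0.png

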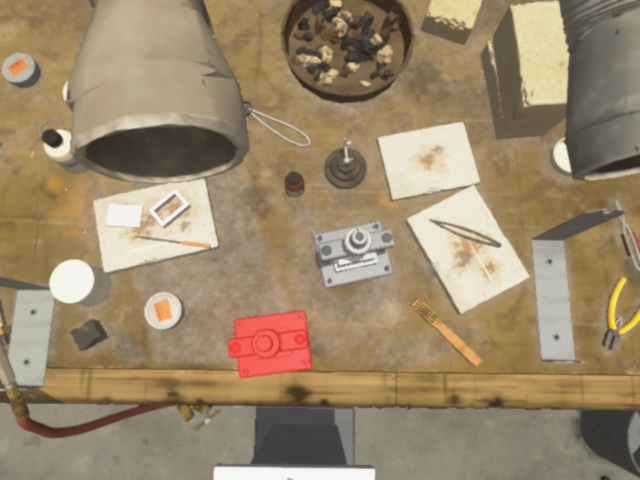

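Run:
```python
import cv2,numpy as np
a=cv2.imread("pics/scene0.png")[220:340,290:400]; b=cv2.imread("pics/top0.png")[210:300,305:405]
a=cv2.resize(a,None,fx=4,fy=4,interpolation=cv2.INTER_CUBIC)
b=cv2.resize(b,None,fx=3.5,fy=3.5,interpolation=cv2.INTER_CUBIC)
c=np.zeros((480,800,3),np.uint8); c[:480,:440]=a; c[:315,450:800]=b
cv2.imwrite("pics/crop0.png",c)
```

```text
(no output)
```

View pics/crop0.png

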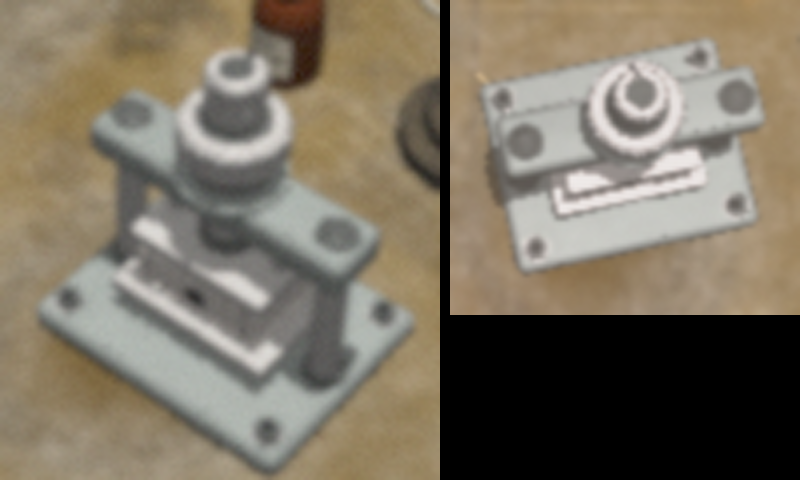

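Left crop: grey press with knob top at scene px (349.1, 236.4). Right crop: knob top at top px (358.6, 236.2), with end nuts at about crop (525,142) and (737,97).

```bash
cat > h.py <<'E'
import numpy as np
def ray(d,p):
    v=d["R"].T@np.linalg.solve(d["intrinsics"],[p[0],p[1],1.]); return -d["R"].T@d["t"],v/np.linalg.norm(v)
def plane(d,p,z):
    c,v=ray(d,p); return c+v*(z-c[2])/v[2]
def tri(*dp):
    A=np.zeros((3,3));b=np.zeros(3)
    for d,p in dp:
        c,v=ray(d,p);P=np.eye(3)-np.outer(v,v);A+=P;b+=P@c
    return np.linalg.solve(A,b)
def pix(d,X):
    q=d["intrinsics"]@(d["R"]@np.array(X)+d["t"]);return q[:2]/q[2]
E
python3 - <<'E'
from h import *
import cv2
s=dict(np.load("scene0.npz"));t=dict(np.load("top0.npz"))
f=lambda x,y:((x-450+.5)/3.5-.5+305,(y+.5)/3.5-.5+210)
g=lambda x,y:((x+.5)/4-.5+290,(y+.5)/4-.5+220)
print("knob",tri((s,g(238,67)),(t,f(639,93))),plane(s,g(238,67),.176),plane(t,f(639,93),.176))
n=[tri((s,g(*a)),(t,f(*b))) for a,b in (((131,112),(525,142)),((337,234),(737,97)))]
print("nuts",n,(n[0]+n[1])/2,np.degrees(np.arctan2(*(n[0]-n[1])[1::-1])), np.linalg.norm(n[0]-n[1]))
print("bottle", tri((s,(363,213)),(t,(294,177))), "duct mouth low edge", plane(t,(160,178),0.2))
print("base corners",[plane(t,f(*p),.014).round(3) for p in((485,85),(712,42),(757,220),(522,270))])
from scipy.spatial.transform import Rotation as R
from station import read_state
q=read_state();print(R.from_rotvec(q["orientation"]).as_matrix().round(4))
E
```

```text
knob [ 0.58119022 -0.11586334  0.17566749] [ 0.58278347 -0.11662044  0.176     ] [ 0.57948851 -0.11496762  0.176     ]
nuts [array([ 0.56668779, -0.05795953,  0.11229884]), array([ 0.59355774, -0.17541266,  0.11142082])] [ 0.58012277 -0.11668609  0.11185983] 102.88590089269019 0.12049067544334441
bottle [0.72953474 0.00958008 0.07124145] duct mouth low edge [0.67696734 0.24387078 0.2       ]
base corners [array([ 0.621, -0.034,  0.014]), array([ 0.65 , -0.174,  0.014]), array([ 0.539, -0.2  ,  0.014]), array([ 0.507, -0.058,  0.014])]
[[-9.099e-01  4.149e-01 -5.000e-04]
 [ 4.149e-01  9.099e-01 -8.000e-04]
 [ 1.000e-04 -9.000e-04 -1.000e+00]]
```

Run:
```python
from h import *
from station import *
import cv2
s=dict(np.load("scene0.npz"));t=dict(np.load("top0.npz"))
for X in ([.259,.569,.214],[.259,.569,.33],[.34,.4,.214],[.42,.226,.214]): print(X,pix(s,X).round(),pix(t,X).round())
print("handle end",tri((s,(75,200)),(t,(17,408))))
print("bracket far corner on table",plane(s,(98,193),0),plane(s,(170,165),0),plane(t,(20,385),0),plane(t,(45,290),0))
print("duct low edge",tri((s,(318,139)),(t,(160,178))),"duct right",tri((s,(325,100)),(t,(245,150))))
print("red knob",tri((s,(208,233)),(t,(265,342))))
d=get_image("wrist");cv2.imwrite("pics/w0.png",d["img"][:,:,::-1])
```

```text
[0.259, 0.569, 0.214] [ 48. 119.] [-69. 422.]
[0.259, 0.569, 0.33] [27. 70.] [-137.  436.]
[0.34, 0.4, 0.214] [108. 139.] [ 44. 371.]
[0.42, 0.226, 0.214] [177. 163.] [156. 322.]
handle end [ 0.24827072  0.57654417 -0.01888098]
bracket far corner on table [0.29921986 0.54409396 0.        ] [0.50075011 0.54973358 0.        ] [0.29928851 0.56400623 0.        ] [0.49413124 0.53840829 0.        ]
duct low edge [0.73521649 0.24651889 0.13525335] duct right [0.6747796  0.07217248 0.33216104]
red knob [0.39012441 0.04825546 0.17013025]
```

View pics/w0.png

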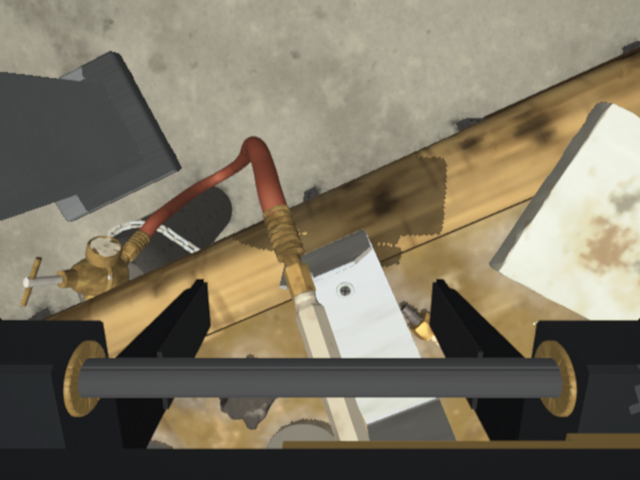

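The wrist picture shows the torch handle and bracket well below the open fingers (about px (320,350)), so the straight path to the press is free.

Emit:
carry_out:
  deltas:
    - [[-24,-20.4,-2],[0,0,0],95]
    - [[-24,-20.4,-2],[0,0,0],95]
    - [[-24,-20.4,-2],[0,0,0],95]
    - [[-24,-20.4,-2],[0,0,0],95]
    - [[-24,-20.4,-2],[0,0,0],95]
    - [[-24,-20.4,-2],[0,0,0],95]
    - [[-24,-20.4,-2],[0,0,0],95]
    - [[-24,-20.4,-2],[0,0,0],95]
  squeeze: 60

```text
time_s: 0.82
tcp_pos: [0.3666, 0.3391, 0.2477]
orientation: [-0.667, -3.07, 0.0]
contact_force: [0.0, 0.5, -0.1]
gripper_width: 0.0951
grasp_force: 0.0
```

Emit:
carry_out:
  deltas:
    - [[-24,-20.4,-1],[0,0,0],95]
    - [[-24,-20.4,-1],[0,0,0],95]
    - [[-24,-20.4,-1],[0,0,0],95]
    - [[-24,-20.4,-1],[0,0,0],95]
    - [[-24,-20.4,-1],[0,0,0],95]
    - [[-24,-20.4,-1],[0,0,0],95]
    - [[-24,-20.4,-1],[0,0,0],95]
    - [[-24,-20.4,-1],[0,0,0],95]

```text
time_s: 1.48
tcp_pos: [0.4736, 0.1109, 0.2557]
orientation: [-0.667, -3.07, -0.0]
contact_force: [0.8, 0.7, 0.5]
gripper_width: 0.0952
grasp_force: 0.0
```

Emit:
carry_out:
  deltas:
    - [[-24,-20.4,0],[0,0,0],95]
    - [[-24,-20.4,0],[0,0,0],95]
    - [[-24,-20.4,0],[0,0,0],95]
    - [[-24,-20.4,0],[0,0,0],95]
    - [[-24,-20.4,0],[0,0,0],95]
    - [[-24,-20.4,0],[0,0,0],95]
    - [[-24,-20.4,0],[0,0,0],95]
    - [[-24,-20.4,0],[0,0,0],95]

```text
time_s: 2.15
tcp_pos: [0.5806, -0.1173, 0.2555]
orientation: [-0.667, -3.07, -0.0]
contact_force: [0.4, 1.3, 0.5]
gripper_width: 0.0952
grasp_force: 0.0
```

Run:
```python
from station import *
from h import *
import cv2
q=read_state();print({k:np.round(q[k],4) for k in("time_s","joints","tcp_pos","orientation","moment","contact_force")})
d=get_image("wrist");cv2.imwrite("pics/w1.png",d["img"][:,:,::-1]);np.savez("w1.npz",**d)
print("exp knob top px",pix(d,[.581,-.116,.176]),"d/dx,dy",pix(d,[.586,-.116,.176]),pix(d,[.581,-.111,.176]))
```

```text
{'time_s': np.float64(2.15), 'joints': array([-3.1090e-01,  4.2150e-01,  1.6114e+00,  2.0000e-04,  1.1090e+00,
       -1.4538e+00]), 'tcp_pos': array([ 0.5806, -0.1173,  0.2555]), 'orientation': array([-6.6700e-01, -3.0697e+00, -3.0000e-04]), 'moment': array([ 0.0297,  0.0466, -0.0151]), 'contact_force': array([0.3932, 1.3   , 0.5379])}
exp knob top px [321.10600159 255.44251006] d/dx,dy [324.74523308 263.01523552] [329.1602912  251.95852098]
```

View pics/w1.png

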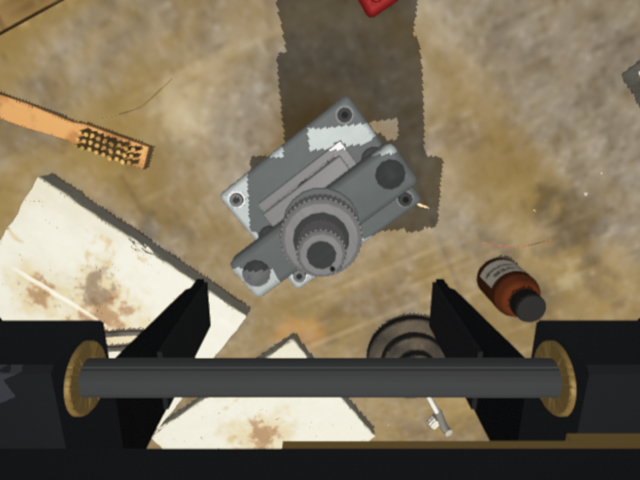

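The wrist picture shows the press ahead of the fingers with knob top near (323,252) (expected (321,255)) and the ring mark at about (333,268). I'll refine the centre with a circle fit.

Run:
```python
from h import *
import cv2
d=dict(np.load("w1.npz"));g=cv2.cvtColor(d["img"],cv2.COLOR_RGB2GRAY)
x0,y0=270,180;c=g[y0:300,x0:380]; b=cv2.resize(c,None,fx=5,fy=5,interpolation=cv2.INTER_CUBIC)
r=np.linalg.norm(pix(d,[.595,-.116,.176])-pix(d,[.581,-.116,.176]));print("r knob px",r)
for p2 in (40,30,25):
  h=cv2.HoughCircles(b,cv2.HOUGH_GRADIENT,1,20,param1=100,param2=p2,minRadius=int(5*r*.88),maxRadius=int(5*r*1.12))
  if h is not None:
    for k in h[0][:4]:
        p=((k[0]+.5)/5-.5+x0,(k[1]+.5)/5-.5+y0);print(p2,np.round(p,1),k[2]/5,plane(d,p,.176).round(4))
cv2.imwrite("pics/w1c.png",b)
```

```text
r knob px 23.30702582522283
```

View pics/w1c.png

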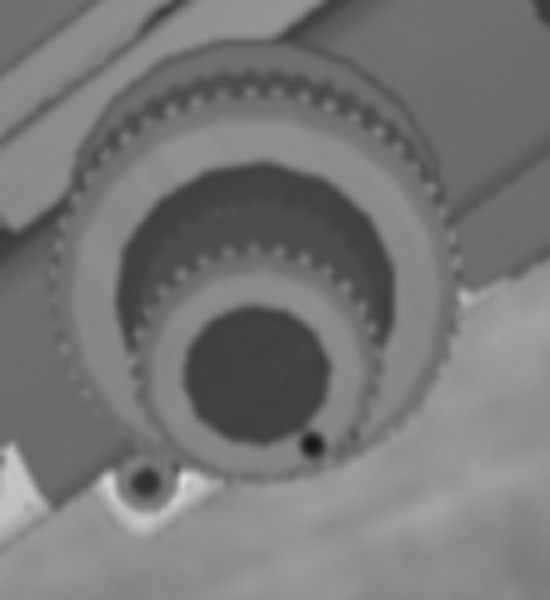

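The enlarged crop shows the knob top centred at wrist px (321.1, 254.5), which matches the two-camera axis within 1 mm. There is a dot on the knob near (332.3, 268.6). Next I wind the wrist back and go down.

Emit:
carry_out:
  deltas:
    - [[0.5,1.2,0],[0,0,-6],95]
    - [[0,0,0],[0,0,-6],95]
    - [[0,0,0],[0,0,-6],95]
    - [[0,0,0],[0,0,-6],95]
    - [[0,0,0],[0,0,-6],95]
    - [[0,0,0],[0,0,-6],95]
    - [[0,0,0],[0,0,-6],95]
    - [[0,0,0],[0,0,-6],95]

```text
time_s: 2.87
tcp_pos: [0.5802, -0.1144, 0.2554]
orientation: [0.647, -3.074, -0.0]
contact_force: [-0.6, -0.3, 0.2]
gripper_width: 0.0949
grasp_force: 0.0
```

Emit:
carry_out:
  deltas:
    - [[0,0,13],[0,0,0],95]
    - [[0,0,13],[0,0,0],95]
    - [[0,0,13],[0,0,0],95]
    - [[0,0,13],[0,0,0],95]
    - [[0,0,13],[0,0,0],95]
    - [[0,0,13],[0,0,0],95]
    - [[0,0,9],[0,0,0],95]
    - [[0,0,0],[0,0,0],95]

```text
time_s: 3.53
tcp_pos: [0.5796, -0.1142, 0.1668]
orientation: [0.639, -3.073, -0.003]
contact_force: [0.5, -0.3, 0.4]
gripper_width: 0.0953
grasp_force: 0.0
```

Run:
```python
from station import *
from h import *
q=read_state();print({k:np.round(q[k],4).tolist() for k in("time_s","joints","tcp_pos","orientation","moment","contact_force")})
```

```text
{'time_s': 3.5333, 'joints': [-0.3064, 0.5153, 1.7142, 0.0001, 0.9152, -2.2872], 'tcp_pos': [0.5796, -0.1142, 0.1668], 'orientation': [0.6389, -3.0732, -0.0025], 'moment': [0.0573, 0.01, -0.034], 'contact_force': [0.4904, -0.2559, 0.3634]}
```

Emit:
carry_out:
  deltas:
    - [[0,0,0],[0,0,0],20]
    - [[0,0,0],[0,0,0],20]
    - [[0,0,0],[0,0,0],20]
    - [[0,0,0],[0,0,0],20]
    - [[0,0,0],[0,0,0],20]
    - [[0,0,0],[0,0,0],20]
    - [[0,0,0],[0,0,0],20]
    - [[0,0,0],[0,0,0],20]
  squeeze: 50

```text
time_s: 4.2
tcp_pos: [0.5803, -0.1144, 0.1687]
orientation: [-0.639, 3.076, 0.0]
contact_force: [-0.2, 0.2, 1.0]
gripper_width: 0.0472
grasp_force: 0.0
```

```bash
cat > st.py <<'E'
from station import *
import numpy as np
from scipy.spatial.transform import Rotation as R
q=read_state();M=R.from_rotvec(q["orientation"]).as_matrix()
print({k:np.round(q[k],4).tolist() for k in("time_s","tcp_pos","moment","contact_force","gripper_width","grasp_force")})
print("yaw",np.degrees(np.arctan2(M[1,0],M[0,0])).round(2),"j6",np.degrees(q["joints"][5]).round(2),"tau6",q["tau"][5],"Ftool",(M.T@q["contact_force"]).round(1))
E
python3 st.py
```

```text
{'time_s': 4.2, 'tcp_pos': [0.5803, -0.1144, 0.1687], 'moment': [0.1137, 0.1113, 0.0337], 'contact_force': [-0.2224, 0.1741, 0.9999], 'gripper_width': 0.0472, 'grasp_force': 0.0}
yaw -156.51 j6 -131.05 tau6 0.00011958525647060014 Ftool [ 0.1  0.2 -1. ]
```

Emit:
carry_out:
  deltas:
    - [[0,-1.4,0],[0,0,0],20]
    - [[0,0,0],[0,0,0],20]
    - [[0,0,0],[0,0,0],20]
    - [[0,0,0],[0,0,0],20]
    - [[0,0,0],[0,0,0],20]
    - [[0,0,0],[0,0,0],20]
    - [[0,0,0],[0,0,0],20]
    - [[0,0,0],[0,0,0],20]
  squeeze: 50

```text
time_s: 4.87
tcp_pos: [0.5808, -0.1157, 0.1686]
orientation: [0.639, -3.076, -0.0]
contact_force: [-1.2, 1.8, 0.5]
gripper_width: 0.0268
grasp_force: 50.0
```

```bash
python3 st.py
```

```text
{'time_s': 4.8667, 'tcp_pos': [0.5808, -0.1157, 0.1686], 'moment': [0.1898, 0.0822, 0.0463], 'contact_force': [-1.1598, 1.7721, 0.4604], 'gripper_width': 0.0268, 'grasp_force': 50.0}
yaw -156.51 j6 -131.15 tau6 0.0011128960613859817 Ftool [ 0.4  2.1 -0.5]
```

Emit:
carry_out:
  deltas:
    - [[0,0,0],[0,0,2],20]
    - [[0,0,0],[0,0,2],20]
    - [[0,0,0],[0,0,2],20]
    - [[0,0,0],[0,0,2],20]
    - [[0,0,0],[0,0,2],20]
    - [[0,0,0],[0,0,2],20]
    - [[0,0,0],[0,0,2],20]
    - [[0,0,0],[0,0,2],20]

```text
time_s: 5.53
tcp_pos: [0.5809, -0.1159, 0.1686]
orientation: [-0.203, 3.135, -0.001]
contact_force: [-0.3, -1.8, -0.2]
gripper_width: 0.0273
grasp_force: 50.0
```

```bash
python3 st.py
```

```text
{'time_s': 5.5333, 'tcp_pos': [0.5809, -0.1159, 0.1686], 'moment': [-0.1575, 0.0401, 0.2124], 'contact_force': [-0.3027, -1.8007, -0.1634], 'gripper_width': 0.0273, 'grasp_force': 49.9991}
yaw -172.59 j6 -115.06 tau6 -0.5191556364297867 Ftool [ 0.5 -1.7  0.2]
```

Emit:
carry_out:
  deltas:
    - [[0,0,0],[0,0,2],20]
    - [[0,0,0],[0,0,2],20]
    - [[0,0,0],[0,0,2],20]
    - [[0,0,0],[0,0,2],20]
    - [[0,0,0],[0,0,2],20]
    - [[0,0,0],[0,0,2],20]
    - [[0,0,0],[0,0,2],20]
    - [[0,0,0],[0,0,2],20]

```text
time_s: 6.2
tcp_pos: [0.5809, -0.1162, 0.1686]
orientation: [0.235, 3.133, -0.001]
contact_force: [-1.1, -2.8, -0.7]
gripper_width: 0.0268
grasp_force: 50.0
```

```bash
python3 st.py
```

```text
{'time_s': 6.2, 'tcp_pos': [0.5809, -0.1162, 0.1686], 'moment': [-0.4693, -0.0147, 0.1422], 'contact_force': [-1.0659, -2.8401, -0.6893], 'gripper_width': 0.0268, 'grasp_force': 49.9991}
yaw 171.41 j6 -99.06 tau6 -0.5171417444944382 Ftool [ 0.6 -3.   0.7]
```

`tau6` is a much cleaner signal than the wrist moment. Its free-running level is about -0.518.

Emit:
carry_out:
  deltas:
    - [[0,0,0],[0,0,2],20]
    - [[0,0,0],[0,0,2],20]
    - [[0,0,0],[0,0,2],20]
    - [[0,0,0],[0,0,2],20]
    - [[0,0,0],[0,0,2],20]
    - [[0,0,0],[0,0,2],20]
    - [[0,0,0],[0,0,2],20]
    - [[0,0,0],[0,0,2],20]

```text
time_s: 6.87
tcp_pos: [0.5808, -0.1165, 0.1686]
orientation: [0.669, 3.069, -0.002]
contact_force: [-0.3, -4.9, 0.4]
gripper_width: 0.027
grasp_force: 50.0
```

```bash
python3 st.py
```

```text
{'time_s': 6.8667, 'tcp_pos': [0.5808, -0.1165, 0.1686], 'moment': [-0.8974, 0.1585, 0.1826], 'contact_force': [-0.2792, -4.8888, 0.3578], 'gripper_width': 0.027, 'grasp_force': 49.9991}
yaw 155.41 j6 -83.06 tau6 -0.5153064988553524 Ftool [-1.8 -4.6 -0.4]
```

Emit:
carry_out:
  deltas:
    - [[0,0,0],[0,0,2],20]
    - [[0,0,0],[0,0,2],20]
    - [[0,0,0],[0,0,2],20]
    - [[0,0,0],[0,0,2],20]
    - [[0,0,0],[0,0,2],20]
    - [[0,0,0],[0,0,2],20]
    - [[0,0,0],[0,0,2],20]
    - [[0,0,0],[0,0,2],20]

```text
time_s: 7.53
tcp_pos: [0.5807, -0.1167, 0.1686]
orientation: [1.089, 2.946, -0.003]
contact_force: [-1.8, -5.4, 0.2]
gripper_width: 0.0273
grasp_force: 50.0
```

```bash
python3 st.py
```

```text
{'time_s': 7.5333, 'tcp_pos': [0.5807, -0.1167, 0.1686], 'moment': [-1.1724, 0.3543, 0.2236], 'contact_force': [-1.7526, -5.3621, 0.2306], 'gripper_width': 0.0273, 'grasp_force': 49.9993}
yaw 139.43 j6 -67.07 tau6 -0.4568393714725971 Ftool [-2.2 -5.2 -0.2]
```

Emit:
carry_out:
  deltas:
    - [[0,0,0],[0,0,1],20]
    - [[0,0,0],[0,0,0],20]
    - [[0,0,0],[0,0,0],20]
    - [[0,0,0],[0,0,0],20]
    - [[0,0,0],[0,0,0],20]
    - [[0,0,0],[0,0,0],20]
    - [[0,0,0],[0,0,2],20]
    - [[0,0,0],[0,0,2],20]

```text
time_s: 8.2
tcp_pos: [0.5806, -0.1167, 0.1686]
orientation: [1.216, 2.896, -0.003]
contact_force: [-1.4, -6.6, -0.7]
gripper_width: 0.0269
grasp_force: 50.0
```

```bash
python3 st.py
python3 - <<'E'
from station import *
from h import *
import cv2
d=get_image("wrist");np.savez("w2.npz",**d)
q=pix(d,[.5808,-.1164,.176]);print(q,read_state()["tau"][5],read_state()["moment"])
x,y=int(q[0]),int(q[1])
b=cv2.resize(d["img"][max(y-60,0):y+60,x-70:x+70,::-1],None,fx=4,fy=4,interpolation=cv2.INTER_CUBIC);cv2.imwrite("pics/w2.png",b)
E
```

```text
{'time_s': 8.2, 'tcp_pos': [0.5806, -0.1167, 0.1686], 'moment': [-1.2567, 0.4298, 0.2679], 'contact_force': [-1.3832, -6.6225, -0.7084], 'gripper_width': 0.0269, 'grasp_force': 50.0001}
yaw 134.44 j6 -62.08 tau6 -0.5779696069657803 Ftool [-3.8 -5.6  0.7]
[318.67679549 330.74144504] -0.2669895999133587 [-1.30724913  0.41679097  0.15904277]
```

View pics/w2.png

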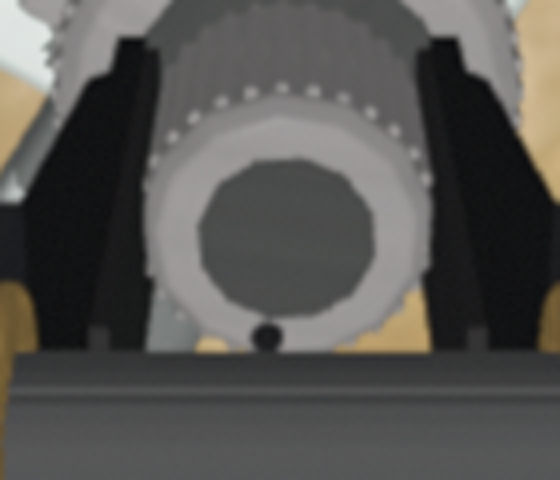

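The wrist crop shows the knob held between the pads with its dot at crop (267,336) about the centre (287,237). That is 101° in the image against an expected 100°, so there is no slip. I'll go on slowly.

Emit:
carry_out:
  deltas:
    - [[0,0,0],[0,0,0.5],20]
    - [[0,0,0],[0,0,0.5],20]
    - [[0,0,0],[0,0,0.5],20]
    - [[0,0,0],[0,0,0.5],20]
    - [[0,0,0],[0,0,0.5],20]
    - [[0,0,0],[0,0,0.5],20]
    - [[0,0,0],[0,0,0.5],20]
    - [[0,0,0],[0,0,0.5],20]

```text
time_s: 8.92
tcp_pos: [0.5806, -0.1168, 0.1686]
orientation: [1.315, 2.853, -0.003]
contact_force: [-2.5, -7.0, 0.3]
gripper_width: 0.0271
grasp_force: 50.0
```

```bash
python3 st.py
```

```text
{'time_s': 8.9167, 'tcp_pos': [0.5806, -0.1168, 0.1686], 'moment': [-1.3131, 0.4574, 0.2498], 'contact_force': [-2.4758, -6.972, 0.3166], 'gripper_width': 0.0271, 'grasp_force': 49.9999}
yaw 130.51 j6 -58.15 tau6 0.10149406967684627 Ftool [-3.7 -6.4 -0.3]
```

Emit:
carry_out:
  deltas:
    - [[0,0,0],[0,0,0.2],20]
    - [[0,0,0],[0,0,0.2],20]
    - [[0,0,0],[0,0,0.2],20]
    - [[0,0,0],[0,0,0.2],20]
    - [[0,0,0],[0,0,0.2],20]
    - [[0,0,0],[0,0,0.2],20]
    - [[0,0,0],[0,0,0.2],20]
    - [[0,0,0],[0,0,0.2],20]

```text
time_s: 9.58
tcp_pos: [0.5806, -0.1169, 0.1686]
orientation: [1.354, 2.834, -0.003]
contact_force: [-1.7, -8.1, -0.6]
gripper_width: 0.0269
grasp_force: 50.0
```

```bash
sed -i '$a print("qv6",q["qvel"][5])' st.py; python3 st.py
python3 - <<'E'
from station import *
for i in range(4):
    get_image("wrist");q=read_state();print(q["tau"][5],q["qvel"][5],q["moment"][2])
E
```

```text
{'time_s': 9.5833, 'tcp_pos': [0.5806, -0.1169, 0.1686], 'moment': [-1.3022, 0.4675, 0.23], 'contact_force': [-1.7342, -8.0736, -0.6201], 'gripper_width': 0.0269, 'grasp_force': 49.9999}
yaw 128.92 j6 -56.56 tau6 0.2121998369693756 Ftool [-5.2 -6.4  0.6]
qv6 0.04168176029019449
0.23061281070113182 -0.00605968668881722 0.1929618161199675
0.3101918287575245 -0.004296565651599026 0.24926333759925096
0.2725464105606079 -0.0015209123234030805 0.22113195252188025
0.2582467161118984 0.0007299269488234069 0.2640677628279318
```

The pressure is about 70 N on both counts: tau-based moment 0.281 N·m gives 68 N, and the angle past contact gives about 71 N. I'll let go of the knob.

Emit:
carry_out:
  deltas:
    - [[0,0,0],[0,0,0],95]
    - [[0,0,0],[0,0,0],95]
    - [[0,0,0],[0,0,0],95]
    - [[0,0,0],[0,0,0],95]
    - [[0,0,0],[0,0,0],95]
    - [[0,0,0],[0,0,0],95]
    - [[0,0,0],[0,0,0],95]
    - [[0,0,0],[0,0,0],95]

```text
time_s: 10.45
tcp_pos: [0.5809, -0.1157, 0.1686]
orientation: [1.355, 2.834, 0.0]
contact_force: [-0.2, -0.0, -0.7]
gripper_width: 0.0748
grasp_force: 0.0
```

```bash
python3 st.py;python3 - <<'E'
from station import *
from h import *
import cv2
d=get_image("wrist");np.savez("w3.npz",**d)
x,y=318,331
b=cv2.resize(d["img"][y-130:y+50,x-120:x+120,::-1],None,fx=3,fy=3,interpolation=cv2.INTER_CUBIC);cv2.imwrite("pics/w3.png",b)
print(pix(d,[.5805,-.117,.176]))
E
```

```text
{'time_s': 10.45, 'tcp_pos': [0.5809, -0.1157, 0.1686], 'moment': [-0.0136, 0.0098, 0.0394], 'contact_force': [-0.2495, -0.0188, -0.7349], 'gripper_width': 0.0748, 'grasp_force': 0.0}
yaw 128.89 j6 -56.55 tau6 8.456443993054563e-05 Ftool [ 0.1 -0.2  0.7]
qv6 -0.0002422041514235101
[314.55640898 333.2054028 ]
```

View pics/w3.png

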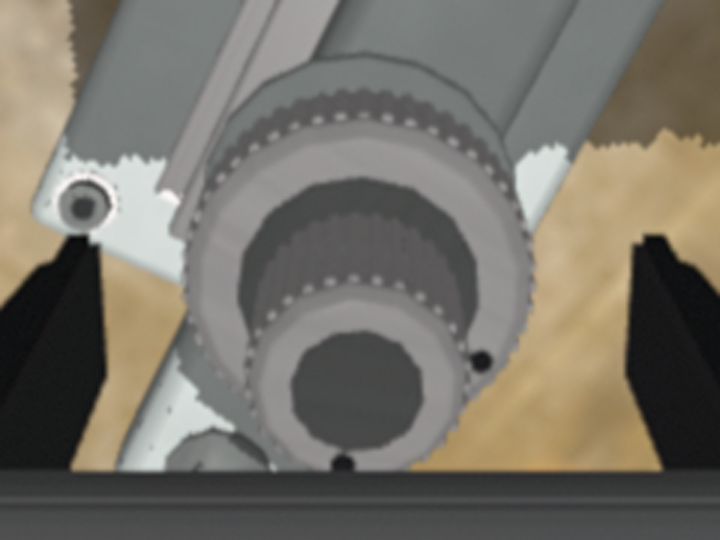

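The picture shows the knob free at crop (357,390), its dot at (343,463), and the ring mark at (481,362), so px (358.3,321.7). I'll recentre slightly and go down to the ring.

Emit:
carry_out:
  deltas:
    - [[-0.7,-1,0],[0,0,0],95]
    - [[0,0,0],[0,0,0],95]
    - [[0,0,6],[0,0,0],95]
    - [[0,0,6],[0,0,0],95]
    - [[0,0,6],[0,0,0],95]
    - [[0,0,6],[0,0,0],95]
    - [[0,0,5],[0,0,0],95]
    - [[0,0,2.5],[0,0,0],95]

```text
time_s: 11.17
tcp_pos: [0.5802, -0.1168, 0.136]
orientation: [-1.355, -2.833, 0.0]
contact_force: [-0.1, 0.3, -0.3]
gripper_width: 0.0949
grasp_force: 0.0
```

Emit:
carry_out:
  deltas:
    - [[0,0,0],[0,0,0],44]
    - [[0,0,0],[0,0,0],44]
    - [[0,0,0],[0,0,0],44]
    - [[0,0,0],[0,0,0],44]
    - [[0,0,0],[0,0,0],44]
    - [[0,0,0],[0,0,0],44]
    - [[0,0,0],[0,0,0],44]
    - [[0,0,0],[0,0,0],44]
  squeeze: 50

```text
time_s: 11.83
tcp_pos: [0.5805, -0.1169, 0.1373]
orientation: [1.355, 2.834, 0.0]
contact_force: [-1.1, -1.0, 1.9]
gripper_width: 0.0507
grasp_force: 50.0
```

Emit:
carry_out:
  deltas:
    - [[0,0,0],[0,0,0],44]
    - [[0,0,0],[0,0,0],44]
    - [[0,0,0],[0,0,0],44]
    - [[0,0,0],[0,0,0],44]
    - [[0,0,0],[0,0,0],44]
    - [[0,0,0],[0,0,0],44]
    - [[0,0,0],[0,0,0],44]
    - [[0,0,0],[0,0,0],44]

```text
time_s: 12.5
tcp_pos: [0.5805, -0.1169, 0.1372]
orientation: [1.355, 2.834, 0.0]
contact_force: [-1.0, 0.2, 4.9]
gripper_width: 0.0506
grasp_force: 50.0
```

```bash
python3 st.py
```

```text
{'time_s': 12.5, 'tcp_pos': [0.5805, -0.1169, 0.1372], 'moment': [-0.1394, 0.308, 0.1431], 'contact_force': [-0.9875, 0.1952, 4.8967], 'gripper_width': 0.0506, 'grasp_force': 50.001}
yaw 128.89 j6 -56.67 tau6 0.10178055614233017 Ftool [ 0.8 -0.6 -4.9]
qv6 0.0011074964240713116
```

Emit:
carry_out:
  deltas:
    - [[0,0,0],[0,0,3],44]
    - [[0,0,0],[0,0,4],44]
    - [[0,0,0],[0,0,4],44]
    - [[0,0,0],[0,0,4],44]
    - [[0,0,0],[0,0,4],44]
    - [[0,0,0],[0,0,1],44]
    - [[0,0,0],[0,0,1],44]
    - [[0,0,0],[0,0,1],44]

```text
time_s: 13.17
tcp_pos: [0.5802, -0.1171, 0.1372]
orientation: [-1.869, -2.524, 0.001]
contact_force: [-4.0, -2.6, 6.9]
gripper_width: 0.0511
grasp_force: 50.0
```

```bash
python3 st.py
```

```text
{'time_s': 13.1667, 'tcp_pos': [0.5802, -0.1171, 0.1372], 'moment': [-0.4523, 0.7049, 0.2727], 'contact_force': [-4.0251, -2.6221, 6.8807], 'gripper_width': 0.0511, 'grasp_force': 50.0011}
yaw 106.96 j6 -34.73 tau6 -0.06544186966493726 Ftool [-1.3 -4.6 -6.9]
qv6 0.20628296253044723
```

Emit:
carry_out:
  deltas:
    - [[0,0,0],[0,0,1],44]
    - [[0,0,0],[0,0,1],44]
    - [[0,0,0],[0,0,1],44]
    - [[0,0,0],[0,0,1],44]
    - [[0,0,0],[0,0,1],44]
    - [[0,0,0],[0,0,1],44]
    - [[0,0,0],[0,0,1],44]
    - [[0,0,0],[0,0,1],44]

```text
time_s: 13.83
tcp_pos: [0.5801, -0.1171, 0.1372]
orientation: [-2.041, -2.388, 0.001]
contact_force: [-4.5, -3.9, 4.7]
gripper_width: 0.0508
grasp_force: 50.0
```

```bash
python3 st.py
```

```text
{'time_s': 13.8333, 'tcp_pos': [0.5801, -0.1171, 0.1372], 'moment': [-0.5413, 0.8869, 0.2617], 'contact_force': [-4.4973, -3.8514, 4.7462], 'gripper_width': 0.0508, 'grasp_force': 50.0012}
yaw 98.96 j6 -26.73 tau6 -0.08918420411646366 Ftool [-3.1 -5.  -4.7]
qv6 0.20774783758219076
```

Emit:
carry_out:
  deltas:
    - [[0,0,0],[0,0,1],44]
    - [[0,0,0],[0,0,1],44]
    - [[0,0,0],[0,0,1],44]
    - [[0,0,0],[0,0,1],44]
    - [[0,0,0],[0,0,1],44]
    - [[0,0,0],[0,0,1],44]
    - [[0,0,0],[0,0,1],44]
    - [[0,0,0],[0,0,1],44]

```text
time_s: 14.5
tcp_pos: [0.5799, -0.1171, 0.1372]
orientation: [-2.202, -2.239, 0.002]
contact_force: [-6.9, -3.2, 5.9]
gripper_width: 0.051
grasp_force: 50.0
```

```bash
python3 st.py
```

```text
{'time_s': 14.5, 'tcp_pos': [0.5799, -0.1171, 0.1372], 'moment': [-0.5715, 1.0743, 0.2269], 'contact_force': [-6.9257, -3.2128, 5.9133], 'gripper_width': 0.051, 'grasp_force': 50.0014}
yaw 90.96 j6 -18.73 tau6 -0.08853770093992352 Ftool [-3.1 -7.  -5.9]
qv6 0.20856585384568724
```

Free drag level is `tau6` ≈ -0.089 at 1° per row, with the ring turned 38° so far.

Emit:
carry_out:
  deltas:
    - [[0,0,0],[0,0,1],44]
    - [[0,0,0],[0,0,1],44]
    - [[0,0,0],[0,0,1],44]
    - [[0,0,0],[0,0,1],44]
    - [[0,0,0],[0,0,1],44]
    - [[0,0,0],[0,0,1],44]
    - [[0,0,0],[0,0,1],44]
    - [[0,0,0],[0,0,1],44]

```text
time_s: 15.17
tcp_pos: [0.5798, -0.1172, 0.1372]
orientation: [-2.353, -2.08, 0.002]
contact_force: [-6.8, -3.5, 6.7]
gripper_width: 0.0508
grasp_force: 50.0
```

```bash
python3 st.py|tail -2
```

```text
yaw 82.96 j6 -10.73 tau6 -0.08827471174299717 Ftool [-4.3 -6.4 -6.6]
qv6 0.20754139157484916
```

Emit:
carry_out:
  deltas:
    - [[0,0,0],[0,0,1],44]
    - [[0,0,0],[0,0,1],44]
    - [[0,0,0],[0,0,1],44]
    - [[0,0,0],[0,0,1],44]
    - [[0,0,0],[0,0,1],44]
    - [[0,0,0],[0,0,1],44]
    - [[0,0,0],[0,0,1],44]
    - [[0,0,0],[0,0,1],44]

```text
time_s: 15.83
tcp_pos: [0.5796, -0.1171, 0.1372]
orientation: [-2.492, -1.911, 0.002]
contact_force: [-8.0, -3.7, 7.1]
gripper_width: 0.0508
grasp_force: 50.0
```

```bash
python3 st.py|tail -2
```

```text
yaw 74.96 j6 -2.73 tau6 -0.08598270826041698 Ftool [-5.7 -6.8 -7.1]
qv6 0.20811604342340054
```

Emit:
carry_out:
  deltas:
    - [[0,0,0],[0,0,1],44]
    - [[0,0,0],[0,0,1],44]
    - [[0,0,0],[0,0,1],44]
    - [[0,0,0],[0,0,1],44]
    - [[0,0,0],[0,0,1],44]
    - [[0,0,0],[0,0,1],44]
    - [[0,0,0],[0,0,1],44]
    - [[0,0,0],[0,0,1],44]

```text
time_s: 16.5
tcp_pos: [0.5795, -0.1171, 0.1372]
orientation: [-2.619, -1.733, 0.003]
contact_force: [-8.3, -3.5, 7.7]
gripper_width: 0.0509
grasp_force: 50.0
```

```bash
python3 st.py
```

```text
{'time_s': 16.5, 'tcp_pos': [0.5795, -0.1171, 0.1372], 'moment': [-0.5575, 1.4143, 0.2916], 'contact_force': [-8.3004, -3.5032, 7.697], 'gripper_width': 0.0509, 'grasp_force': 50.0016}
yaw 66.96 j6 5.27 tau6 -0.07460048887878656 Ftool [-6.5 -6.3 -7.7]
qv6 0.20901494153609332
```

Emit:
carry_out:
  deltas:
    - [[0,0,0],[0,0,1],44]
    - [[0,0,0],[0,0,1],44]
    - [[0,0,0],[0,0,1],44]
    - [[0,0,0],[0,0,1],44]
    - [[0,0,0],[0,0,1],44]
    - [[0,0,0],[0,0,1],44]
    - [[0,0,0],[0,0,1],44]
    - [[0,0,0],[0,0,1],44]

```text
time_s: 17.17
tcp_pos: [0.5794, -0.117, 0.1372]
orientation: [-2.734, -1.546, 0.003]
contact_force: [-8.9, -2.8, 8.6]
gripper_width: 0.0507
grasp_force: 50.0
```

```bash
python3 st.py|tail -2
```

```text
yaw 58.97 j6 13.27 tau6 -0.06170363863930106 Ftool [-6.9 -6.2 -8.5]
qv6 0.20876338198462774
```

Emit:
carry_out:
  deltas:
    - [[0,0,0],[0,0,1],44]
    - [[0,0,0],[0,0,1],44]
    - [[0,0,0],[0,0,1],44]
    - [[0,0,0],[0,0,1],44]
    - [[0,0,0],[0,0,1],44]
    - [[0,0,0],[0,0,1],44]
    - [[0,0,0],[0,0,1],44]
    - [[0,0,0],[0,0,1],44]

```text
time_s: 17.83
tcp_pos: [0.5793, -0.1169, 0.1372]
orientation: [-2.835, -1.351, 0.004]
contact_force: [-10.0, -2.3, 8.6]
gripper_width: 0.0508
grasp_force: 50.0
```

```bash
python3 st.py
```

```text
{'time_s': 17.8333, 'tcp_pos': [0.5793, -0.1169, 0.1372], 'moment': [-0.5743, 1.6757, 0.2927], 'contact_force': [-10.0147, -2.3275, 8.5694], 'gripper_width': 0.0508, 'grasp_force': 50.0019}
yaw 50.97 j6 21.27 tau6 -0.04819166846573353 Ftool [-8.1 -6.3 -8.5]
qv6 0.20771161634121013
```

The torque rises more slowly than 0.45 N·m/rad, so I'll check the ring mark for slip.

Run:
```python
from station import *
from h import *
import cv2
A=np.array([.5803,-.1170])
d3=dict(np.load("w3.npz"));m=plane(d3,(358.3-.3,321.7-.3),.146)[:2]-A
a0=np.degrees(np.arctan2(m[1],m[0]));print("mark0 r",np.linalg.norm(m),"ang",a0)
d=get_image("wrist");np.savez("w4.npz",**d)
for th in (40,50,60,70,78):
    a=np.radians(a0-th);print(th,pix(d,[*(A+.0215*np.array([np.cos(a),np.sin(a)])),.146]).round(1))
x,y=320,330
b=cv2.resize(d["img"][y-130:y+70,x-120:x+120,::-1],None,fx=3,fy=3,interpolation=cv2.INTER_CUBIC);cv2.imwrite("pics/w4.png",b)
```

```text
mark0 r 0.022048760333554233 ang 9.661262042899153
40 [377.7 326.6]
50 [378.  335.7]
60 [376.5 344.6]
70 [373.4 353.1]
78 [369.7 359.4]
```

View pics/w4.png

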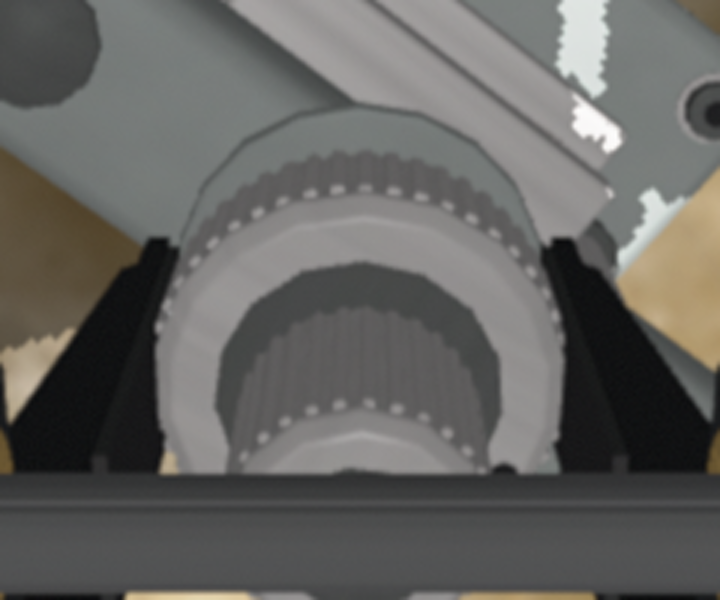

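The crop shows the ring mark at about (503,470), px (367.7, 357). This matches about 75–78° of ring travel, so there is no slip, and the ring stands at 1.36 rad plus its start angle. The torque kink near 54° puts the start at about 0.05, so the ring is at roughly 1.42. I'll nudge it 3° more and let go.

Emit:
carry_out:
  deltas:
    - [[0,0,0],[0,0,1],44]
    - [[0,0,0],[0,0,1],44]
    - [[0,0,0],[0,0,1],44]
    - [[0,0,0],[0,0,0],44]
    - [[0,0,0],[0,0,0],44]
    - [[0,0,0],[0,0,0],44]
    - [[0,0,0],[0,0,0],44]
    - [[0,0,0],[0,0,0],44]

```text
time_s: 18.55
tcp_pos: [0.5792, -0.1169, 0.1372]
orientation: [-2.869, -1.277, 0.004]
contact_force: [-9.9, -1.8, 9.2]
gripper_width: 0.0509
grasp_force: 50.0
```

```bash
python3 st.py
python3 - <<'E'
from station import *
for i in range(6):
    get_image("wrist");q=read_state();print(q["tau"][5].round(3),q["moment"][2].round(3))
E
```

```text
{'time_s': 18.55, 'tcp_pos': [0.5792, -0.1169, 0.1372], 'moment': [-0.5261, 1.6923, -0.0348], 'contact_force': [-9.8943, -1.807, 9.1686], 'gripper_width': 0.0509, 'grasp_force': 50.002}
yaw 47.98 j6 24.24 tau6 -0.022376426495611668 Ftool [-8.  -6.2 -9.1]
qv6 -6.943493098460768e-05
-0.022 0.008
-0.022 -0.008
-0.022 -0.029
-0.022 -0.022
-0.022 -0.008
-0.022 -0.002
```

Emit:
carry_out:
  deltas:
    - [[0,0,0],[0,0,0],75]
    - [[0,0,0],[0,0,0],75]
    - [[0,0,0],[0,0,0],75]
    - [[0,0,0],[0,0,0],75]
    - [[0,0,0],[0,0,0],75]
    - [[0,0,0],[0,0,0],75]
    - [[0,0,0],[0,0,0],75]
    - [[0,0,0],[0,0,0],75]

```text
time_s: 19.52
tcp_pos: [0.5806, -0.1169, 0.1371]
orientation: [-2.871, -1.275, -0.0]
contact_force: [-0.0, -0.0, 0.2]
gripper_width: 0.0749
grasp_force: 0.0
```

Emit:
carry_out:
  deltas:
    - [[0,0,-8],[0,0,0],75]
    - [[0,0,-12],[0,0,0],75]
    - [[0,0,-15],[0,0,0],75]
    - [[0,0,-15],[0,0,0],75]
    - [[0,0,-15],[0,0,0],75]
    - [[0,0,-15],[0,0,0],75]
    - [[0,0,-12],[0,0,0],75]
    - [[0,0,-8],[0,0,0],75]

```text
time_s: 20.18
tcp_pos: [0.5807, -0.117, 0.2391]
orientation: [2.87, 1.275, 0.002]
contact_force: [-0.2, 0.2, -1.0]
gripper_width: 0.075
grasp_force: 0.0
```

Emit:
carry_out:
  deltas:
    - [[0,0,0],[0,0,-5],75]
    - [[0,0,0],[0,0,-6],75]
    - [[0,0,0],[0,0,-6],75]
    - [[0,0,0],[0,0,-6],75]
    - [[0,0,0],[0,0,-6],75]
    - [[0,0,0],[0,0,-5],75]
    - [[0,0,0],[0,0,0],75]
    - [[0,0,0],[0,0,0],75]

```text
time_s: 20.85
tcp_pos: [0.5805, -0.1169, 0.2372]
orientation: [-2.376, -2.055, -0.0]
contact_force: [-0.4, -0.9, -0.5]
gripper_width: 0.075
grasp_force: 0.0
```

```bash
python3 st.py
python3 - <<'E'
from station import *
from h import *
import cv2
d=get_image("wrist");np.savez("w5.npz",**d)
A=np.array([.5803,-.1170])
d3=dict(np.load("w3.npz"))
print("knob dot before w3: ang", end=" ")
f3=lambda u,v:((u+.5)/3-.5+198,(v+.5)/3-.5+201)
c=plane(d3,f3(357,390),.176)[:2];m=plane(d3,f3(343,464),.176)[:2]-c;print(c,np.linalg.norm(m),np.degrees(np.arctan2(m[1],m[0])))
m=plane(d3,f3(481,362),.146)[:2]-c;print("ring before",np.linalg.norm(m),np.degrees(np.arctan2(m[1],m[0])))
p=pix(d,[.5803,-.117,.176]);print(p)
x,y=int(p[0])-65,int(p[1])-75;print(x,y)
b=cv2.resize(d["img"][y:y+140,x:x+130,::-1],None,fx=4,fy=4,interpolation=cv2.INTER_CUBIC);cv2.imwrite("pics/w5.png",b)
E
```

```text
{'time_s': 20.85, 'tcp_pos': [0.5805, -0.1169, 0.2372], 'moment': [-0.0978, 0.06, 0.026], 'contact_force': [-0.3645, -0.895, -0.5039], 'gripper_width': 0.075, 'grasp_force': 0.0}
yaw 81.73 j6 -9.51 tau6 -0.5256226658821106 Ftool [-0.9 -0.2  0.5]
qv6 0.0211597158397221
knob dot before w3: ang [ 0.58045277 -0.11567918] 0.010598967067043155 -60.877489335125276
ring before 0.021695584686050706 6.363479871505224
[317.80390052 268.7975342 ]
252 193
```

View pics/w5.png

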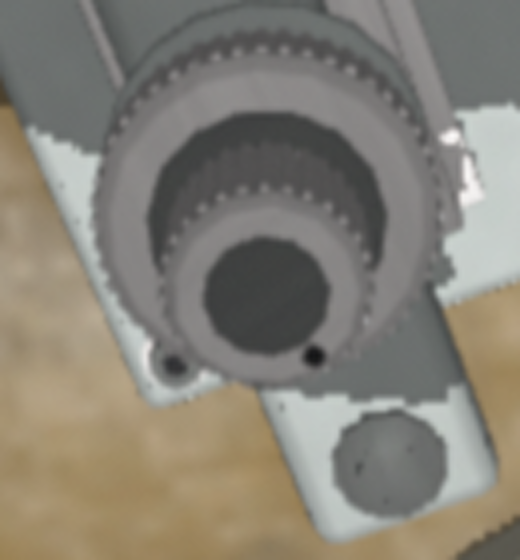

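The crop shows the knob dot at (314,355) about the centre (267,295), with the ring mark now hidden behind the knob. I'll check the knob angle against before.

Run:
```python
from h import *
d=dict(np.load("w5.npz"));f=lambda u,v:((u+.5)/4-.5+252,(v+.5)/4-.5+193)
c=plane(d,f(267,295),.176)[:2];m=plane(d,f(314,355),.176)[:2]-c
print(c,np.linalg.norm(m),np.degrees(np.arctan2(m[1],m[0])))
d=dict(np.load("w2.npz"));f=lambda u,v:((u+.5)/4-.5+248,(v+.5)/4-.5+270)
c=plane(d,f(287,237),.176)[:2];m=plane(d,f(267,336),.176)[:2]-c
print("w2",c,np.linalg.norm(m),np.degrees(np.arctan2(m[1],m[0])))
d=dict(np.load("w1.npz"));f=lambda u,v:((u+.5)/5-.5+270,(v+.5)/5-.5+180)
c=plane(d,f(257.5,374.5),.176)[:2];m=plane(d,f(312,444),.176)[:2]-c
print("w1",c,np.linalg.norm(m),np.degrees(np.arctan2(m[1],m[0])))
```

```text
[ 0.58079447 -0.11570035] 0.010524279021591176 -61.93102144873877
w2 [ 0.58044341 -0.11566317] 0.010632178562255661 -55.88107984420315
w1 [ 0.58048639 -0.1157699 ] 0.010442021894282411 12.13902485299761
```

The knob hardly moved (-60.9° to -61.9°). I'll turn the tool to expose the ring mark and measure its travel.

Emit:
carry_out:
  deltas:
    - [[0,0,0],[0,0,7],75]
    - [[0,0,0],[0,0,7],75]
    - [[0,0,0],[0,0,7],75]
    - [[0,0,0],[0,0,7],75]
    - [[0,0,0],[0,0,7],75]
    - [[0,0,0],[0,0,7],75]
    - [[0,0,0],[0,0,7],75]
    - [[0,0,0],[0,0,0],75]

```text
time_s: 21.57
tcp_pos: [0.5805, -0.1169, 0.2372]
orientation: [-3.017, -0.877, -0.0]
contact_force: [0.8, 0.4, -0.3]
gripper_width: 0.0751
grasp_force: 0.0
```

Run:
```python
from station import *
from h import *
import cv2
get_image("wrist");get_image("wrist");get_image("wrist")
d=get_image("wrist");print(read_state()["qvel"][5])
g=cv2.cvtColor(d["img"],cv2.COLOR_RGB2GRAY)
n,l,s,ce=cv2.connectedComponentsWithStats((g<45).astype(np.uint8))
A=np.array([.5806,-.1157])
for z,r0 in((.146,.0215),(.176,.0106)):
  for k in range(1,n):
    if s[k,4]>150 or s[k,4]<4: continue
    m=plane(d,ce[k],z)[:2]-A
    if abs(np.linalg.norm(m)-r0)<.003: print(z,ce[k],s[k,4],np.linalg.norm(m),np.degrees(np.arctan2(m[1],m[0])))
```

```text
0.00996294589971333
0.146 [352.38461538 260.61538462] 13 0.021773252635632904 -74.0915072274209
0.176 [337.5 269.5] 12 0.01071246846535663 -60.95594682119283
```

The ring travelled 80.5° (1.405 rad), which with a start angle of about 0.05 puts it near 1.46. The knob is unchanged and the gripper is clear, so I'm handing in.

```bash
python3 -c "
from station import *
print(close_job())"
```

```text
the job is handed in; nothing more can be done
None
```

The job is handed in: the foot bears on the mould with an estimated 70 N, and the lock ring was turned 1.405 rad to about 1.46, inside the 1.35–1.6 target, though its torque rose less than the 0.45 N·m per rad you gave; the knob stayed where I set it, and the gripper is clear of the press.

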